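# Open the slide chamber and set its lid on the stand

### The job

Open the humid slide chamber: push its lid along by the knob until it comes up against the end stop and its other end is out from under the hood, then lift the lid off by the knob. Set it on the plate of the adjustable stand, centred and with its long sides along those of the plate; nobody has measured how high the plate is set, so lower the lid gently until you feel it stand flat on the plate, and only then let go. Leave the small bottle and the pen between the two alone.

Things in the scene. Friction and masses are not known exactly. Their poses are not given: they have to be found in the camera images.
- chamber: white plastic slide chamber fixed to the worktop, 176 (x) x 108 (y) mm, 57 mm high at most. Origin: centre of its underside, on the worktop; x along its length, z up. The lid lies on its rim, 45 mm up, between side rails 53 mm high with 2 mm play each side. Shut, the lid's centre is at x = +8 to +12 mm; pushed along -x it meets the end stop at x = -12 mm and can then be lifted straight up.
- chamber_hood (a point): middle of the free edge of the hood at the chamber's +x end, at x = +68 mm, 55 mm above the worktop; axes as the chamber's. The hood's underside is 53 mm and its top 57 mm up; it covers the last 10 to 14 mm of the shut lid and keeps it from being lifted. With the lid at the end stop the lid is 10 mm clear of it.
- lid_knob (a point): centre of the head of the bar knob over the centre of the loose grey lid, 26 mm above the lid's underside; x along the lid, y across, z up, at the start as the chamber's within a degree. Lid 140 (x) x 96 (y) x 5 mm, 150 to 310 g; knob head 18 (x) x 44 (y) x 24 mm, its top 38 mm above the lid's underside, on a 13 x 36 mm neck 9 mm high. The lid slides on the rim with under 3 N.
- stand: steel stand, fixed: a level plate on a telescopic column. Origin: underside of its foot, on the worktop, below the plate's centre; x along the plate's long sides, z up. Plate 150 (x) x 106 (y) x 5 mm, its top anywhere from 49 to 94 mm above the worktop: this pose does not tell it. The column's clamp holds it against 50 N. A small clamp screw points to -x below the plate.
- oil_bottle: small brown dropper bottle, 26 mm wide and 62 mm high, standing loose between chamber and stand; origin at the centre of its underside. To be left alone.
- pen: white pen, 142 x 9 x 11 mm, lying loose between chamber and stand, about along the world's x; origin at the centre of its underside. To be left alone.
Not all that is in view belongs to the job. Of the things that look like the part that bears lid_knob, the larger one is meant.

How it is judged:
By the outcome, as a careful person would: the job done as asked, in the order asked, and still so for the second after the job is handed in, with the robot touching nothing.
It also fails if it takes over 54 s, if anything falls off the work surface, if the arm or the gripper's body presses on something with over 40 N, if the wrist force passes 120 N, or if a joint passes its speed limit or range.

### The arm

A 7-joint arm with a two-finger parallel gripper is mounted at the origin on a cart in front of the work surface, level with it; the furniture and walls round the work are solid. World frame = base frame: x ahead of the robot, y to its left, z up, the work surface at z = 0. Lengths are in m, angles in rad, forces in N, time in s.
With the tool pointing down it reaches from about 0.425 to 0.925 m from the base axis. Payload 6.8 kg.
Tool frame: the origin (TCP) lies at the very end of the fingers, on their centre line; the grasp point (between the pads) lies 19 mm behind it; x points along the fingers, y is the direction in which the jaws open and shut, and the axes are right-handed (so a half turn about x gives the same grasp; the last joint's range is limited). The gripper opens to 85 mm and grips with 20 to 120 N. Pads are 22 mm wide; open, the fingers measure 114 mm over their backs; the gripper's body (76 mm by 85 mm) begins 54 mm behind the grasp point. The pads swing forward as they close: fully open they stand 13 mm farther back than shut.
Start: joints at [1.184, 0.477, 0.022, 1.555, -0.011, 1.109, -0.083], TCP at [0.186, -0.649, 0.231] pointing down, gripper open.
Joint ranges: [-2.96, 2.96], [-0.34, 2.1], [-1.41, 1.46], [0.24, 2.44], [-1.37, 4.51], [0.17, 1.92], [-2.96, 2.96]. Speed limits (rad/s): [2.39, 2.39, 3.14, 3.14, 3.14, 3.14, 3.14].

### API

Orientations are given as a rotation vector (axis times angle).
In Python, from bench import get_obs, grab_frame, camera_info, hand_in gives the robot as it stands.
- The arm moves only by the tool apply_moves, never from a script. Its argument "series" is text: rows parted by semicolons, each of 7 numbers parted by spaces: the turn, a rotation vector about the tool's x, y, z in rad, then the shift along the tool's x, y, z in m, then the opening, from 0 (shut) to 1 (fully open). In form: wx wy wz tx ty tz hand; .... A call has 1 to 12 rows; each row is the pose to reach, as a shift and turn from the pose commanded when the call began, along the tool's axes at that moment; what a row does not reach only later rows make up. A row lasts 1/8 s, in which the tool goes at most 62.5 mm and 10.7 degrees, less where a joint would pass 70% of its speed; a pose out of reach is approached as far as the arm can. A call with a gripper value outside its range is refused whole. The fingers move at their own pace and stop on an object; "force" is the grip in N (left out, the last holds). Time passes only in rows, so rows that repeat a pose let the fingers close. It gives the time, the measured TCP pose, the force and the opening at its end, in the units of the state.
- get_obs(): the state, without advancing time (a new reading comes with each control period).
- grab_frame(name): name is "scene" or "top"; returns the picture (400x640x3 uint8, blue, green, red); there is no depth.
- camera_info(name): a dict with "fov_y" (degrees; the focal length in pixels is half the picture's height over the tangent of half this angle, whatever the lens; pixels are square), "cx", "cy" (the principal point, pixels), "D" ([k1, k2, p1, p2, k3] as OpenCV has them; the pictures are not rectified), "rvec" (rotation vector, rad) and "tvec" (3), from world to camera coordinates, as OpenCV has them. Camera axes: x right, y down, z forward; pixel columns grow to the right and rows downward; lengths in m; the calibration is good to about 2 mm. A picture is of the moment at which its call begins. camera_info takes no time and is no camera call.
- hand_in(): hands the job in, once; it reports no verdict.
The state is a dict: "clock": time; "joints": joint angles; "qvel": joint speeds; "tau": joint torques, N m; "tcp_pos": TCP position; "orientation": TCP orientation; "contact_force": force on the tool from outside, world axes, zero at the start; "moment": the same for the moment, N m; "grip_width": finger opening in m.
Only numpy, scipy, OpenCV 4.12 (cv2) and the standard library are available. Lean on these libraries where they do the work, as an engineer would, in place of code of your own. Each camera call takes 0.05 s, during which the arm holds its last target.

## Working session

There is one attempt and no reset: what is moved stays moved. The work goes in short steps, Python scripts to look and compute and a tool call to move; the robot and the scene stay as the last step left them, time stands still between calls to the robot, and variables do not carry over. Pictures are saved under pics/ and viewed, and the job is handed in when it is done.

Besides the shell and the picture viewer there is one more tool, called after "Emit:" by a JSON object that holds its "method" and its "body", one argument or row to a line. apply_moves: Moves the arm, as the interface text tells. Its arguments: {"type":"object","properties":{"series":{"type":"string"},"force":{"type":"number"}},"required":["series"]}

```bash
mkdir -p pics
python3 - <<'E'
from bench import *
import cv2
o=get_obs(); print(o)
for n in("scene","top"):
    print(n,camera_info(n)); cv2.imwrite(f"pics/{n}0.png",grab_frame(n))
E
```

```text
{'clock': 0.0, 'joints': array([ 1.18391823,  0.47781683,  0.02236597,  1.55645376, -0.01147836,
        1.10928059, -0.08306302]), 'qvel': array([ 0.00162115, -0.00076532,  0.00164315, -0.00133937, -0.00201613,
       -0.0011398 , -0.002136  ]), 'tau': array([-3.41715540e-04, -5.96451902e+01,  1.60803560e+00, -2.81198859e+01,
        1.25677296e-02,  9.32341442e-03, -2.07666908e-06]), 'tcp_pos': array([ 0.1855497 , -0.64838534,  0.23031404]), 'orientation': array([ 2.07240329,  0.29272915, -2.07328123]), 'contact_force': array([-0.03714226, -0.54270648,  0.58460943]), 'moment': array([-0.02012128,  0.00284552,  0.01311462]), 'grip_width': 0.08488659753629592}
scene {'fov_y': 56.29889056505398, 'cx': 327.2168553084507, 'cy': 198.27862711185247, 'D': array([-0.03364091,  0.        ,  0.        ,  0.        ,  0.        ]), 'rvec': array([ 1.9310021 , -1.1852078 ,  0.61846507]), 'tvec': array([-0.33614457,  0.34830482,  0.59260793])}
top {'fov_y': 48.61248329460916, 'cx': 323.9192253625525, 'cy': 197.12683332111342, 'D': array([-0.02948522,  0.        ,  0.        ,  0.        ,  0.        ]), 'rvec': array([ 2.21581237, -2.16796541,  0.04347199]), 'tvec': array([-0.08885233,  0.57170566,  1.39296268])}
```

View pics/scene0.png

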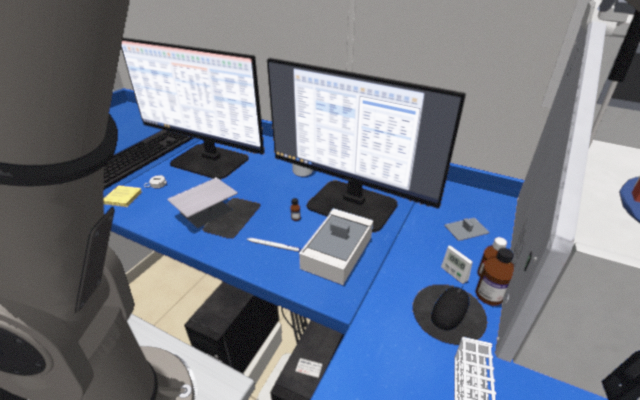

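View pics/top0.png

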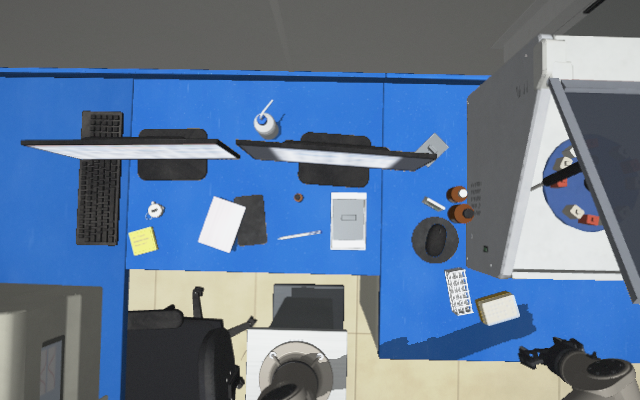

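Run:
```python
import cv2,numpy as np
t=cv2.imread("pics/top0.png");s=cv2.imread("pics/scene0.png")
cv2.imwrite("pics/tz.png",cv2.resize(t[180:270,185:385],None,fx=4,fy=4,interpolation=cv2.INTER_CUBIC))
cv2.imwrite("pics/sz.png",cv2.resize(s[165:290,150:390],None,fx=3.3,fy=3.3,interpolation=cv2.INTER_CUBIC))
```

```text
(no output)
```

View pics/tz.png

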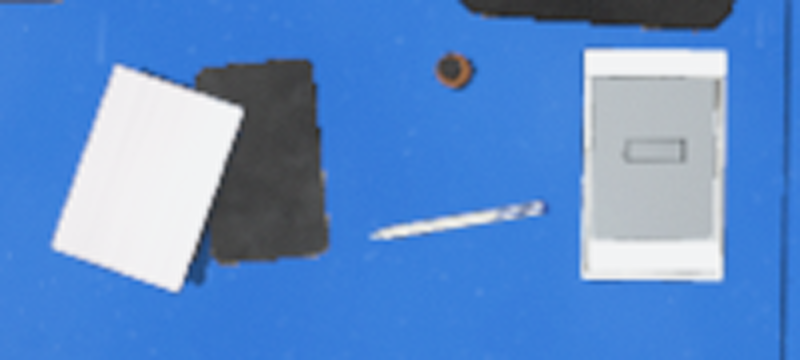

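View pics/sz.png

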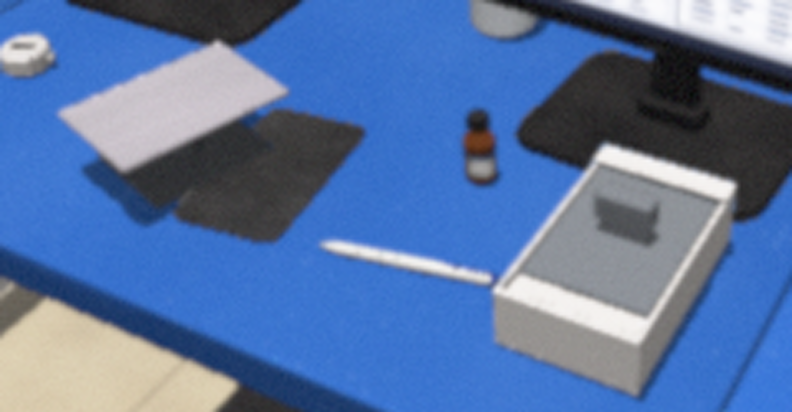

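```bash
cat > h.py <<'E'
import cv2,numpy as np
from bench import camera_info
C={}
def cam(n):
    if n not in C:
        c=camera_info(n);f=200/np.tan(np.radians(c['fov_y']/2))
        K=np.array([[f,0,c['cx']],[0,f,c['cy']],[0,0,1]]);R=cv2.Rodrigues(c['rvec'])[0]
        C[n]=(K,c['D'],R,c['tvec'],-R.T@c['tvec'],c['rvec'])
    return C[n]
def ray(n,p):
    K,D,R,t,o,_=cam(n)
    u=cv2.undistortPoints(np.array(p,float).reshape(-1,1,2),K,D)[:,0]
    return o,np.c_[u,np.ones(len(u))]@R
def plane(n,p,z):
    o,d=ray(n,p);return o+d*((z-o[2])/d[:,2])[:,None]
def tri(p,q):
    out=[]
    for a,b in zip(p,q):
        o1,d1=ray('top',[a]);o2,d2=ray('scene',[b]);A=[];B=[]
        M=0;v=0
        for o,d in((o1,d1[0]),(o2,d2[0])):
            d=d/np.linalg.norm(d);P=np.eye(3)-np.outer(d,d);M=M+P;v=v+P@o
        X=np.linalg.solve(M,v);e=[np.linalg.norm(np.cross(X-o,d/np.linalg.norm(d))) for o,d in((o1,d1[0]),(o2,d2[0]))]
        out.append([*X,sum(e)])
    return np.array(out)
def proj(n,X):
    K,D,R,t,o,r=cam(n);return cv2.projectPoints(np.array(X,float).reshape(-1,1,3),r,t,K,D)[0][:,0]
def quad(mask,roi):
    x0,y0,x1,y1=roi;m=np.zeros_like(mask);m[y0:y1,x0:x1]=mask[y0:y1,x0:x1]
    m=cv2.morphologyEx(m,cv2.MORPH_OPEN,np.ones((3,3)))
    cs=cv2.findContours(m,cv2.RETR_EXTERNAL,cv2.CHAIN_APPROX_NONE)[0];c=max(cs,key=cv2.contourArea)
    h=cv2.convexHull(c)
    for e in np.arange(1,15,.3):
        a=cv2.approxPolyDP(h,e,True)[:,0]
        if len(a)<=4:break
    a=a.astype(float);pts=c[:,0].astype(float);L=[]
    for i in range(4):
        p,q=a[i],a[(i+1)%4];u=(q-p)/np.linalg.norm(q-p);n=np.array([-u[1],u[0]])
        s=(pts-p)@u;dd=(pts-p)@n;k=(abs(dd)<2)&(s>3)&(s<np.linalg.norm(q-p)-3)
        f=cv2.fitLine(pts[k].astype(np.float32),cv2.DIST_HUBER,0,.01,.01).ravel();L.append(np.cross([f[2],f[3],1],[f[2]+f[0],f[3]+f[1],1]))
    o=[]
    for i in range(4):
        x=np.cross(L[i-1],L[i]);o.append(x[:2]/x[2])
    return np.array(o),cv2.contourArea(c)
E
python3 - <<'E'
from h import *
t=cv2.imread("pics/top0.png");s=cv2.imread("pics/scene0.png")
print(cam('top')[4],cam('scene')[4])
hs=cv2.cvtColor(s,cv2.COLOR_BGR2HSV);ht=cv2.cvtColor(t,cv2.COLOR_BGR2HSV)
for p in((203,197),(338,205),(335,250),(320,270)):print(p,hs[p[1],p[0]])
for p in((221,223),(348,200),(340,230),(348,217),(348,245)):print(p,ht[p[1],p[0]])
mt=((ht[...,1]<50)&(ht[...,2]>200)).astype(np.uint8)
ms=((hs[...,1]<60)&(hs[...,2]>120)).astype(np.uint8)
np.set_printoptions(precision=4,suppress=True)
qt,a=quad(mt,(190,185,247,262));print(qt,a)
qs,a=quad(ms,(160,170,242,222));print(qs,a)
for z in(.05,.07,.09):
    P=plane('top',qt,z);Q=plane('scene',qs,z);print(z,[np.linalg.norm(P[i]-P[i-1]).round(4) for i in range(4)],[np.linalg.norm(Q[i]-Q[i-1]).round(4) for i in range(4)]);print(P,'\n',Q)
qc,a=quad(mt,(325,185,372,255));print(qc,a); print(plane('top',qc,.055))
E
```

```text
[ 0.50471159 -0.0902926   1.41852056] [-0.10001565 -0.42004988  0.63170289]
(203, 197) [150  10 203]
(338, 205) [30  7 39]
(335, 250) [106  19 148]
(320, 270) [ 13  12 151]
(221, 223) [150   1 242]
(348, 200) [102  13 194]
(340, 230) [104  17 198]
(348, 217) [105  13 191]
(348, 245) [ 90   1 243]
[[213.6923 196.4219]
 [244.6738 207.3544]
 [228.8988 252.1117]
 [197.805  241.1169]] 1557.5
[[236.6327 192.4437]
 [186.7629 216.4547]
 [167.6211 198.9534]
 [216.2347 177.7264]] 1238.5
0.05 [np.float64(0.1465), np.float64(0.1027), np.float64(0.1462), np.float64(0.1027)] [np.float64(0.1038), np.float64(0.1486), np.float64(0.1043), np.float64(0.1487)]
[[0.5665 0.2658 0.05  ]
 [0.5347 0.1681 0.05  ]
 [0.3955 0.2128 0.05  ]
 [0.427  0.3106 0.05  ]] 
 [[0.5364 0.1694 0.05  ]
 [0.3949 0.2147 0.05  ]
 [0.4276 0.3138 0.05  ]
 [0.5691 0.268  0.05  ]]
0.07 [np.float64(0.1444), np.float64(0.1012), np.float64(0.1441), np.float64(0.1012)] [np.float64(0.1003), np.float64(0.1435), np.float64(0.1007), np.float64(0.1436)]
[[0.5656 0.2606 0.07  ]
 [0.5343 0.1643 0.07  ]
 [0.3971 0.2084 0.07  ]
 [0.4281 0.3047 0.07  ]] 
 [[0.5146 0.1491 0.07  ]
 [0.3779 0.1929 0.07  ]
 [0.4095 0.2886 0.07  ]
 [0.5461 0.2443 0.07  ]]
0.09 [np.float64(0.1423), np.float64(0.0997), np.float64(0.1419), np.float64(0.0997)] [np.float64(0.0967), np.float64(0.1384), np.float64(0.0972), np.float64(0.1385)]
[[0.5647 0.2553 0.09  ]
 [0.5338 0.1605 0.09  ]
 [0.3987 0.2039 0.09  ]
 [0.4293 0.2989 0.09  ]] 
 [[0.4927 0.1289 0.09  ]
 [0.3609 0.1711 0.09  ]
 [0.3913 0.2633 0.09  ]
 [0.5231 0.2207 0.09  ]]
[[331.     221.8149]
 [360.     238.9999]
 [369.9999 249.    ]
 [331.     249.    ]] 354.5
[[ 0.496  -0.1002  0.055 ]
 [ 0.4453 -0.1903  0.055 ]
 [ 0.4154 -0.2215  0.055 ]
 [ 0.4127 -0.102   0.055 ]]
```

Run:
```python
from h import *
t=cv2.imread("pics/top0.png")
ht=cv2.cvtColor(t,cv2.COLOR_BGR2HSV)
np.set_printoptions(precision=4,suppress=True)
mt=((ht[...,1]<70)&(ht[...,2]>90)).astype(np.uint8)
qc,a=quad(mt,(325,186,376,256));print(qc,a); P=plane('top',qc,.053);print(P,P.mean(0))
for i in range(4):d=P[i]-P[i-1];print(np.linalg.norm(d),np.degrees(np.arctan2(d[1],d[0])))
# lid visible extents: column profile
print(t[188:256,336:340].mean((1,2)).round(0).tolist())
print(t[188:256,356:360].mean((1,2)).round(0).tolist())
print(t[228:232,326:372].mean((0,2)).round(0).tolist())
# knob dark outline
g=cv2.cvtColor(t,cv2.COLOR_BGR2GRAY);print(g[211:225,338:360])
# where parts would be
```

```text
[[365.     192.5207]
 [365.     249.    ]
 [330.636  249.    ]
 [331.1779 191.7258]] 1949.5
[[ 0.5886 -0.2032  0.053 ]
 [ 0.4149 -0.2063  0.053 ]
 [ 0.4126 -0.1009  0.053 ]
 [ 0.5888 -0.0988  0.053 ]] [ 0.5012 -0.1523  0.053 ]
0.10444366367941094 -90.11475391904547
0.17364814991965838 -178.98109718970608
0.10546998701756798 91.27604555960653
0.17619099145199088 0.678846739171343
[135.0, 136.0, 136.0, 131.0, 202.0, 243.0, 243.0, 243.0, 243.0, 243.0, 230.0, 167.0, 192.0, 192.0, 192.0, 191.0, 192.0, 192.0, 192.0, 192.0, 191.0, 192.0, 191.0, 192.0, 192.0, 192.0, 191.0, 192.0, 192.0, 192.0, 192.0, 192.0, 192.0, 192.0, 192.0, 192.0, 192.0, 192.0, 192.0, 192.0, 193.0, 193.0, 192.0, 192.0, 193.0, 193.0, 193.0, 193.0, 193.0, 193.0, 193.0, 197.0, 228.0, 243.0, 243.0, 243.0, 243.0, 243.0, 243.0, 237.0, 232.0, 225.0, 123.0, 139.0, 138.0, 137.0, 137.0, 138.0]
[130.0, 131.0, 132.0, 132.0, 192.0, 239.0, 243.0, 243.0, 243.0, 243.0, 235.0, 193.0, 188.0, 188.0, 188.0, 188.0, 188.0, 188.0, 188.0, 189.0, 188.0, 188.0, 188.0, 188.0, 188.0, 188.0, 185.0, 181.0, 182.0, 181.0, 181.0, 181.0, 184.0, 188.0, 18
[... 1161 characters left out ...]
5 184 183 182 182 181 183 146
  161 188 187 186]
 [191 192 173 153 175 189 188 188 188 188 186 186 184 184 184 183 185 146
  160 188 188 187]
 [191 192 180 155 162 174 175 175 174 174 174 173 173 174 174 174 176 139
  160 188 186 188]
 [192 191 191 170 159 164 164 165 163 163 165 165 166 166 168 167 169 156
  171 187 188 187]
 [192 192 191 191 190 191 190 190 189 190 188 190 188 188 189 188 187 188
  187 189 187 187]
 [192 192 191 190 191 190 190 191 189 190 190 189 189 188 189 189 189 188
  187 188 187 188]
 [191 192 191 191 190 191 191 190 190 189 189 190 190 188 188 188 189 187
  188 187 188 187]
 [192 192 191 191 190 191 190 190 190 189 189 188 189 188 187 187 189 187
  187 186 187 186]]
```

Run:
```python
from h import *
np.set_printoptions(precision=4,suppress=True)
print(plane('top',[(340.5,217),(356.5,217),(348.3,213.6),(348.3,220.6)],.083))
print('hood edge',plane('top',[(348,198.5)],.057),'outer +x',plane('top',[(348,191.6)],.057),'lid end',plane('top',[(348,239.8)],.050),'outer -x',plane('top',[(348,247)],.053),plane('top',[(348,249.6)],0.0))
print('rails',plane('top',[(330.3,229),(333.2,229),(362.7,229),(365.5,229)],.053))
s=cv2.imread("pics/scene0.png")
cv2.imwrite("pics/k.png",cv2.resize(s[205:290,295:380],None,fx=7,fy=7,interpolation=cv2.INTER_NEAREST))
```

```text
[[ 0.5113 -0.1283  0.083 ]
 [ 0.5123 -0.1765  0.083 ]
 [ 0.522  -0.1516  0.083 ]
 [ 0.501  -0.152   0.083 ]]
hood edge [[ 0.5688 -0.151   0.057 ]] outer +x [[ 0.59   -0.1505  0.057 ]] lid end [[ 0.4418 -0.1538  0.05  ]] outer -x [[ 0.4199 -0.154   0.053 ]] [[ 0.4083 -0.1567  0.    ]]
rails [[ 0.4738 -0.0985  0.053 ]
 [ 0.474  -0.1075  0.053 ]
 [ 0.476  -0.1982  0.053 ]
 [ 0.4762 -0.2068  0.053 ]]
```

View pics/k.png

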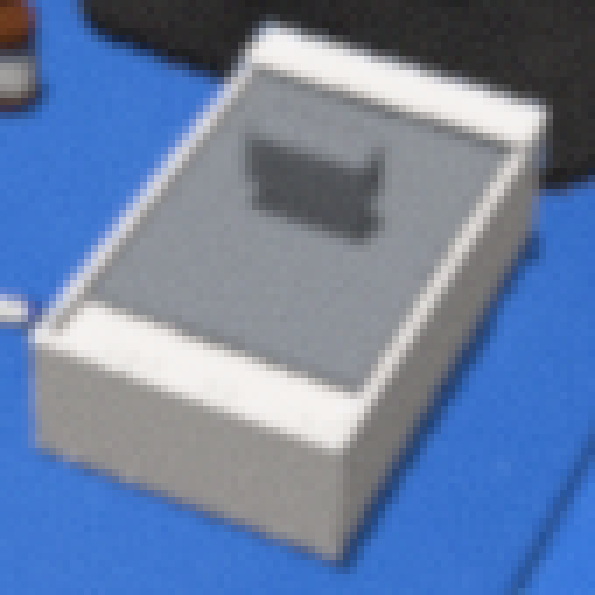

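```bash
cat >> h.py <<'E'
from scipy.spatial.transform import Rotation as Ro
def delta(pos,yaw,o):
    """tool-down target: tool x = -z world, tool y = (cos yaw, sin yaw)"""
    R0=Ro.from_rotvec(o['orientation']);y=np.array([np.cos(yaw),np.sin(yaw),0]);x=np.array([0,0,-1.]);
    R1=Ro.from_matrix(np.c_[x,y,np.cross(x,y)])
    return (R0.inv()*R1).as_rotvec(),R0.inv().apply(np.array(pos)-o['tcp_pos'])
def st(o):
    R=Ro.from_rotvec(o['orientation']).as_matrix();
    print('t',o['clock'],'p',o['tcp_pos'].round(4),'x',R[:,0].round(4),'yaw',np.degrees(np.arctan2(R[1,1],R[0,1])).round(2),'F',o['contact_force'].round(2),'M',o['moment'].round(3),'w',round(o['grip_width'],4),'q',o['joints'].round(2))
E
python3 - <<'E'
from h import *
from bench import get_obs
np.set_printoptions(precision=4,suppress=True)
o=get_obs();st(o)
for yw in(0.7,180.7):print(delta([.512,-.152,.16],np.radians(yw),o))
E
```

```text
t 0.1 p [ 0.1856 -0.6484  0.2304] x [-0.0006  0.0015 -1.    ] yaw -74.02 F [-0.16  0.02  1.26] M [-0.031 -0.03   0.026] w 0.0852 q [ 1.18  0.48  0.02  1.56 -0.01  1.11 -0.08]
(array([-1.3041, -0.0009,  0.0015]), array([ 0.071 , -0.3873, -0.4505]))
(array([1.8375, 0.0016, 0.001 ]), array([ 0.071 , -0.3873, -0.4505]))
```

Emit:
{"method": "apply_moves", "body": {
  "series": "-0.05 0 0 0 -0.016 -0.019 0.7; -0.16 0 0 0 -0.048 -0.056 0.7; -0.28 0 0 0 -0.084 -0.098 0.6; -0.41 0 0 0 -0.122 -0.142 0.6; -0.54 0 0 0 -0.16 -0.187 0.6; -0.67 0 0 0 -0.2 -0.232 0.6; -0.8 0 0 0.01 -0.238 -0.277 0.6; -0.93 0 0 0.02 -0.276 -0.321 0.6; -1.06 0 0 0.03 -0.315 -0.366 0.6; -1.18 0 0 0.04 -0.35 -0.408 0.6; -1.26 0 0 0.05 -0.374 -0.435 0.6; -1.304 0 0 0.06 -0.387 -0.45 0.6",
  "force": 30
}}

```text
clock: 1.6
tcp_pos: [0.5126, -0.1511, 0.1707]
orientation: [1.198, 1.217, -1.197]
contact_force: [-0.1, -0.3, 0.1]
grip_width: 0.0514
```

Run:
```python
from h import *
from bench import *
np.set_printoptions(precision=4,suppress=True)
cv2.imwrite("pics/top1.png",grab_frame("top"));cv2.imwrite("pics/scene1.png",grab_frame("scene"))
o=get_obs();st(o)
print(delta([.512,-.152,.060],np.radians(0.7),o))
```

```text
t 1.7 p [ 0.5119 -0.1513  0.1701] x [-0.0018  0.0014 -1.    ] yaw 0.86 F [-0.53 -0.    0.51] M [ 0.023  0.05  -0.003] w 0.0511 q [ 0.55  0.36 -0.47  1.93  0.2   0.9   0.  ]
(array([ 0.0028, -0.0014,  0.0018]), array([0.1101, 0.0003, 0.0008]))
```

View pics/scene1.png

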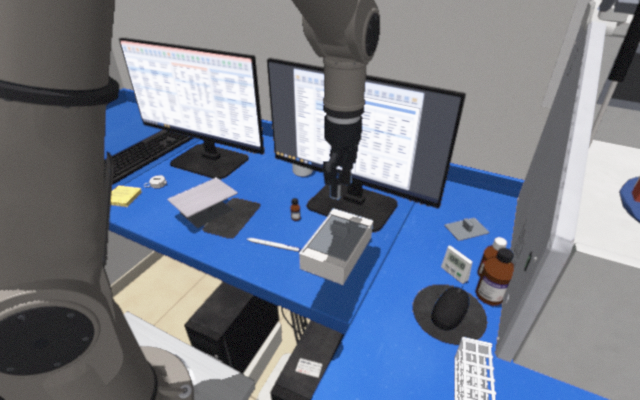

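The gripper is over the chamber (around pixel 340,190); bottle (295,210) and pen (270,243) are untouched. I'll lower it around the knob.

Emit:
{"method": "apply_moves", "body": {
  "series": "0 0 0 0.03 0 0.001 0.6; 0 0 0 0.06 0 0.001 0.6; 0 0 0 0.085 0 0.001 0.6; 0 0 0 0.1 0 0.001 0.6; 0 0 0 0.11 0 0.001 0.6; 0 0 0 0.11 0 0.001 0.6; 0 0 0 0.11 0 0.001 0.6"
}}

```text
clock: 2.58
tcp_pos: [0.5125, -0.1543, 0.062]
orientation: [1.201, 1.213, -1.2]
contact_force: [0.5, 0.3, 0.2]
grip_width: 0.0512
```

Run:
```python
from h import *
from bench import *
st(get_obs());s=grab_frame("scene")
cv2.imwrite("pics/s2.png",cv2.resize(s[150:290,260:400],None,fx=4,fy=4,interpolation=cv2.INTER_CUBIC))
```

```text
t 2.575 p [ 0.5125 -0.1543  0.062 ] x [ 1.2e-03 -4.0e-04 -1.0e+00] yaw 0.67 F [0.48 0.29 0.18] M [ 0.018  0.009 -0.01 ] w 0.0512 q [ 0.5   0.51 -0.41  2.    0.31  0.69 -0.09]
```

View pics/s2.png

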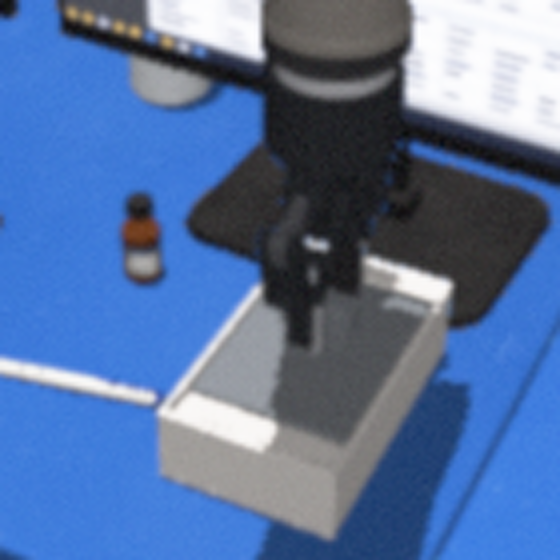

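The fingers straddle the knob (zoom 300,300) with no contact. Closing.

Emit:
{"method": "apply_moves", "body": {
  "series": "0 0 0 0 0 0 0.3; 0 0 0 0 0 0 0.1; 0 0 0 0 0 0 0; 0 0 0 0 0 0 0; 0 0 0 0 0 0 0; 0 0 0 0 0 0 0; 0 0 0 0 0 0 0",
  "force": 40
}}

```text
clock: 3.5
tcp_pos: [0.5114, -0.1541, 0.0617]
orientation: [1.2, 1.215, -1.201]
contact_force: [-3.4, 0.1, 6.0]
grip_width: 0.0172
```

Run:
```python
from h import *
from bench import *
st(get_obs());
```

```text
t 3.5 p [ 0.5114 -0.1541  0.0617] x [-1.e-03 -4.e-04 -1.e+00] yaw 0.67 F [-3.44  0.13  5.98] M [ 0.098  0.631 -0.05 ] w 0.0172 q [ 0.5   0.51 -0.41  2.    0.31  0.69 -0.09]
```

Emit:
{"method": "apply_moves", "body": {
  "series": "0 0 0 -0.001 0 0 0; 0 0 0 -0.001 -0.002 0 0; 0 0 0 -0.001 -0.005 0 0; 0 0 0 -0.001 -0.008 0 0; 0 0 0 -0.001 -0.011 0 0; 0 0 0 -0.001 -0.014 0 0; 0 0 0 -0.001 -0.016 0 0; 0 0 0 -0.001 -0.016 0 0"
}}

```text
clock: 4.5
tcp_pos: [0.4958, -0.1543, 0.0623]
orientation: [1.2, 1.215, -1.201]
contact_force: [-0.1, 0.0, -2.5]
grip_width: 0.0171
```

Run:
```python
from h import *
from bench import *
st(get_obs());
```

```text
t 4.5 p [ 0.4958 -0.1543  0.0623] x [-0.e+00 -1.e-04 -1.e+00] yaw 0.68 F [-0.09  0.02 -2.52] M [ 0.012 -0.025 -0.009] w 0.0171 q [ 0.51  0.49 -0.41  2.04  0.31  0.67 -0.09]
```

Emit:
{"method": "apply_moves", "body": {
  "series": "0 0 0 0.0005 -0.001 0 0; 0 0 0 0.0005 -0.002 0 0; 0 0 0 0.0005 -0.003 0 0; 0 0 0 0.0005 -0.004 0 0; 0 0 0 0.0005 -0.005 0 0; 0 0 0 0.0005 -0.006 0 0; 0 0 0 0.0005 -0.006 0 0"
}}

```text
clock: 5.38
tcp_pos: [0.4898, -0.1544, 0.0618]
orientation: [1.2, 1.215, -1.2]
contact_force: [-1.1, 0.4, -2.4]
grip_width: 0.0171
```

Run:
```python
from h import *
from bench import *
st(get_obs());
```

```text
t 5.375 p [ 0.4898 -0.1544  0.0618] x [-0.e+00 -1.e-04 -1.e+00] yaw 0.68 F [-1.1   0.4  -2.44] M [ 0.037  0.016 -0.033] w 0.0171 q [ 0.52  0.48 -0.41  2.05  0.31  0.67 -0.08]
```

Emit:
{"method": "apply_moves", "body": {
  "series": "0 0 0 0.0005 -0.001 0 0; 0 0 0 0.0005 -0.002 0 0; 0 0 0 0.0005 -0.003 0 0; 0 0 0 0.0005 -0.003 0 0"
}}

```text
clock: 5.88
tcp_pos: [0.4876, -0.1544, 0.0617]
orientation: [1.201, 1.214, -1.199]
contact_force: [2.3, 0.3, 2.7]
grip_width: 0.0175
```

Run:
```python
from h import *
from bench import *
st(get_obs());
```

```text
t 5.875 p [ 0.4876 -0.1544  0.0617] x [ 1.4e-03 -2.0e-04 -1.0e+00] yaw 0.69 F [2.34 0.26 2.66] M [ 0.032 -0.259  0.015] w 0.0175 q [ 0.52  0.48 -0.41  2.06  0.31  0.66 -0.08]
```

Emit:
{"method": "apply_moves", "body": {
  "series": "0 0 0 0 -0.001 0 0; 0 0 0 0 -0.0015 0 0; 0 0 0 0 -0.0015 0 0"
}}

```text
clock: 6.25
tcp_pos: [0.4873, -0.1545, 0.0619]
orientation: [1.202, 1.212, -1.198]
contact_force: [5.5, -0.0, 1.4]
grip_width: 0.0171
```

Run:
```python
from h import *
from bench import *
st(get_obs());s=grab_frame("top")
cv2.imwrite("pics/t3.png",cv2.resize(s[180:270,300:400],None,fx=6,fy=6,interpolation=cv2.INTER_CUBIC))
```

```text
t 6.25 p [ 0.4873 -0.1545  0.0619] x [ 3.8e-03 -2.0e-04 -1.0e+00] yaw 0.67 F [ 5.46 -0.03  1.38] M [-0.103 -1.1   -0.085] w 0.0171 q [ 0.52  0.48 -0.41  2.06  0.31  0.66 -0.08]
```

View pics/t3.png

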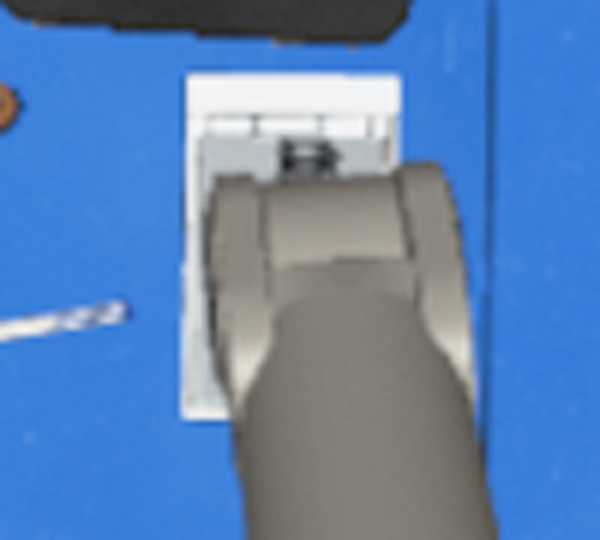

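The lid's +x edge is clear of the hood: there's a white gap at zoom rows 117–135. Fx rises with no motion, so it's against the stop. I'll ease off and lift.

Emit:
{"method": "apply_moves", "body": {
  "series": "0 0 0 0 0.001 0 0; 0 0 0 0 0.0015 0 0; 0 0 0 -0.002 0.0015 0 0; 0 0 0 -0.005 0.0015 0 0; 0 0 0 -0.01 0.0015 0 0; 0 0 0 -0.016 0.0015 0 0; 0 0 0 -0.02 0.0015 0 0; 0 0 0 -0.02 0.0015 0 0",
  "force": 70
}}

```text
clock: 7.3
tcp_pos: [0.4864, -0.1544, 0.0814]
orientation: [1.2, 1.215, -1.201]
contact_force: [0.4, 1.3, -2.4]
grip_width: 0.0168
```

Run:
```python
from h import *
from bench import *
st(get_obs());s=grab_frame("scene")
cv2.imwrite("pics/s4.png",cv2.resize(s[150:290,260:400],None,fx=4,fy=4,interpolation=cv2.INTER_CUBIC))
```

```text
t 7.3 p [ 0.4864 -0.1544  0.0814] x [-7.e-04 -2.e-04 -1.e+00] yaw 0.68 F [ 0.41  1.33 -2.38] M [-0.017 -0.021  0.013] w 0.0168 q [ 0.53  0.45 -0.43  2.05  0.28  0.7  -0.06]
```

View pics/s4.png

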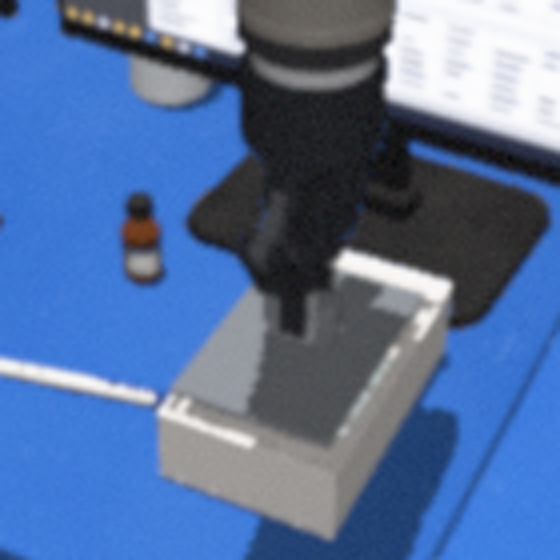

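The lid is free and level, with Fz −2.4 N (about 0.24 kg). Raising it.

Emit:
{"method": "apply_moves", "body": {
  "series": "0 0 0 -0.01 0 0 0; 0 0 0 -0.025 0 0 0; 0 0 0 -0.045 0 0 0; 0 0 0 -0.065 0 0 0; 0 0 0 -0.078 0 0 0; 0 0 0 -0.085 0 0 0; 0 0 0 -0.085 0 0 0"
}}

```text
clock: 8.22
tcp_pos: [0.487, -0.1545, 0.1666]
orientation: [1.201, 1.214, -1.2]
contact_force: [-0.5, -0.8, -0.3]
grip_width: 0.0168
```

Run:
```python
from h import *
from bench import *
np.set_printoptions(precision=4,suppress=True)
o=get_obs();st(o)
print(delta([.481,.2393,.165],np.radians(-17.8),o))
```

```text
t 8.225 p [ 0.487  -0.1545  0.1666] x [ 0.0006 -0.0003 -1.    ] yaw 0.68 F [-0.53 -0.78 -0.33] M [ 0.038  0.01  -0.049] w 0.0168 q [ 0.58  0.33 -0.48  1.98  0.19  0.88  0.02]
(array([ 0.3225,  0.0002, -0.0007]), array([ 0.0015, -0.0014, -0.3938]))
```

Emit:
{"method": "apply_moves", "body": {
  "series": "0.01 0 0 0 0 -0.008 0; 0.03 0 0 0 0 -0.025 0; 0.05 0 0 0 0 -0.05 0; 0.08 0 0 0 0 -0.085 0; 0.11 0 0 0 0 -0.125 0; 0.15 0 0 0 0 -0.165 0; 0.18 0 0 0 0 -0.205 0; 0.22 0 0 0 0 -0.245 0; 0.25 0 0 0 0 -0.285 0; 0.28 0 0 0 0 -0.325 0; 0.3 0 0 0 0 -0.355 0; 0.31 0 0 0 0 -0.375 0"
}}

```text
clock: 9.72
tcp_pos: [0.4812, 0.2229, 0.1656]
orientation: [1.423, 1.055, -1.425]
contact_force: [-0.0, -0.1, -2.6]
grip_width: 0.0165
```

Emit:
{"method": "apply_moves", "body": {
  "series": "0.005 0 0 0 0 -0.01 0; 0.01 0 0 0 0 -0.016 0; 0.0125 0 0 0 0 -0.019 0; 0.0125 0 0 0 0 -0.019 0; 0.0125 0 0 0 0 -0.019 0"
}}

```text
clock: 10.35
tcp_pos: [0.4881, 0.2381, 0.1663]
orientation: [1.434, 1.045, -1.435]
contact_force: [-0.3, 0.2, -1.9]
grip_width: 0.0164
```

Run:
```python
from h import *
from bench import *
np.set_printoptions(precision=4,suppress=True)
o=get_obs();st(o)
print(delta([.481,.2393,.165],np.radians(-17.8),o))
s=grab_frame("scene");t=grab_frame("top");cv2.imwrite("pics/s5.png",s);cv2.imwrite("pics/t5.png",t)
cv2.imwrite("pics/s5z.png",cv2.resize(s[110:260,130:330],None,fx=4,fy=4,interpolation=cv2.INTER_CUBIC))
cv2.imwrite("pics/t5z.png",cv2.resize(t[180:270,185:385],None,fx=4,fy=4,interpolation=cv2.INTER_CUBIC))
```

```text
t 10.35 p [0.4881 0.2381 0.1663] x [ 0.     -0.0004 -1.    ] yaw -17.84 F [-0.34  0.16 -1.85] M [ 0.05   0.    -0.059] w 0.0164 q [-0.12  0.39 -0.56  1.91  0.26  0.91 -1.11]
(array([-0.0007,  0.0004, -0.0001]), array([ 0.0013, -0.0071,  0.001 ]))
```

View pics/s5z.png

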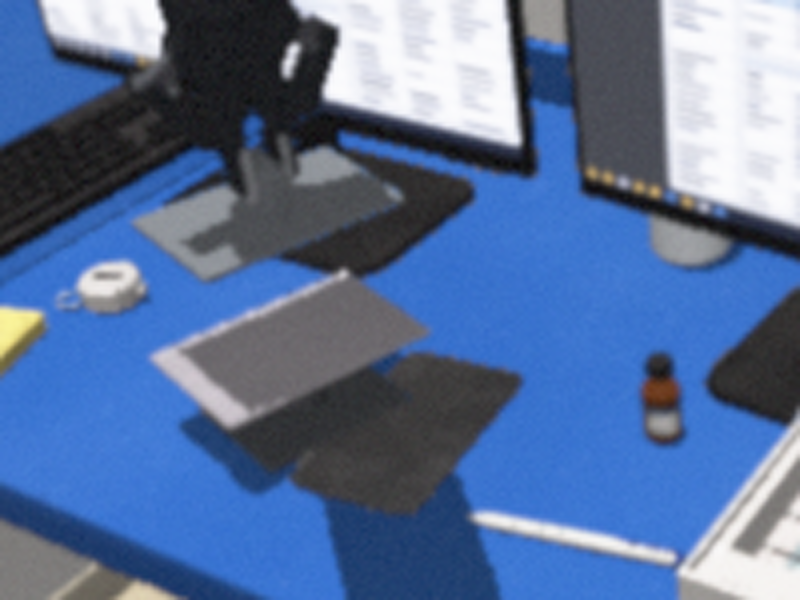

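View pics/t5z.png

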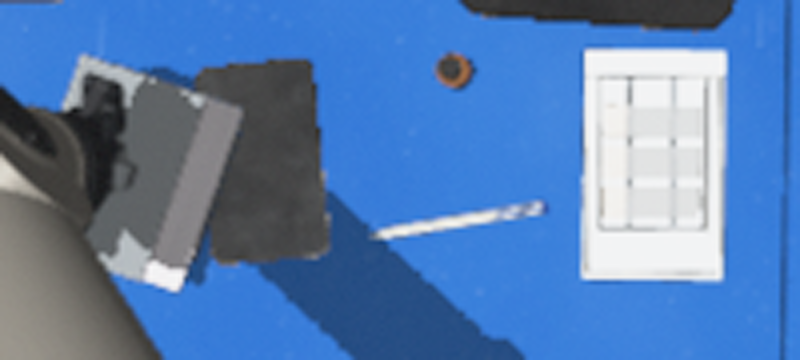

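Run:
```python
import cv2
t=cv2.imread("pics/t5.png");s=cv2.imread("pics/s5.png")
cv2.imwrite("pics/t5y.png",cv2.resize(t[188:258,190:250],None,fx=9,fy=8.5,interpolation=cv2.INTER_NEAREST))
cv2.imwrite("pics/s5y.png",cv2.resize(s[140:185,158:236],None,fx=10,fy=10,interpolation=cv2.INTER_NEAREST))
```

```text
(no output)
```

View pics/t5y.png

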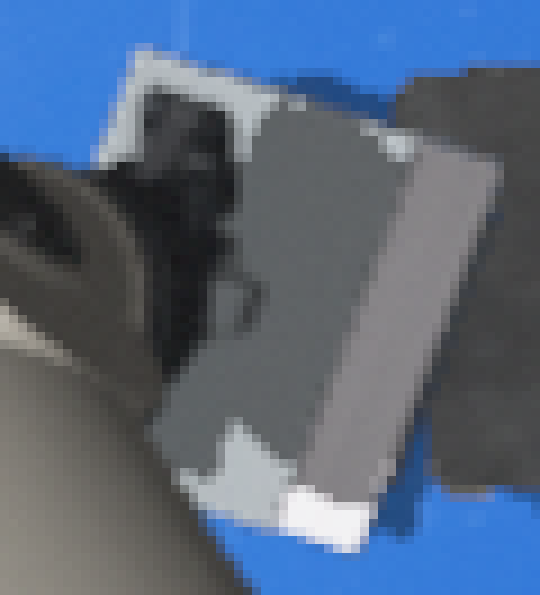

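View pics/s5y.png

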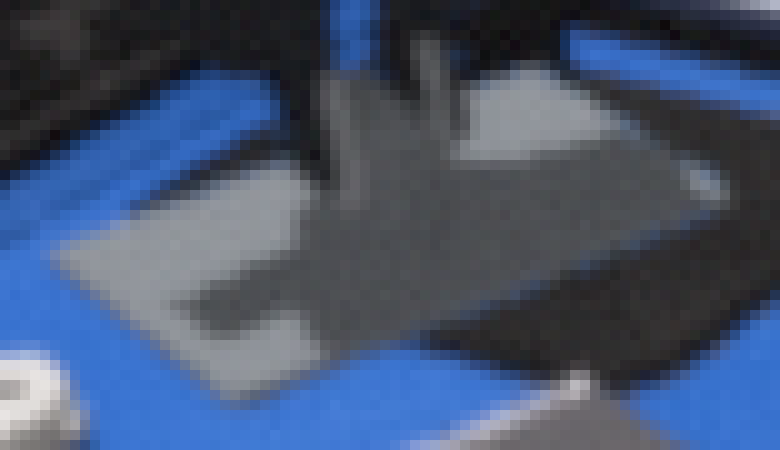

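Run:
```python
from h import *
np.set_printoptions(precision=4,suppress=True)
T=[(204.7,193.1),(235.4,204.3),(221.0,249.6)]
P=plane('top',T,.1545);print(P);
for a,b in((0,1),(1,2)):
  d=P[a]-P[b];print(np.linalg.norm(d),np.degrees(np.arctan2(d[1],d[0])))
print('centre',(P[0]+P[2])/2)
S=[(212,146),(230.3,159.5),(181,179.8),(162.5,164.5)]
for z in(.1545,.1495):
  Q=plane('scene',S,z);print(Q,Q.mean(0),[np.linalg.norm(Q[i]-Q[i-1]) for i in range(4)])
print(tri(T,[S[0],S[1],S[2]]))
```

```text
[[0.5708 0.2649 0.1545]
 [0.5406 0.1753 0.1545]
 [0.4104 0.2125 0.1545]]
0.09454992295374336 71.35893724810992
0.13537359564434154 -15.964661437706702
centre [0.4906 0.2387 0.1545]
[[0.5685 0.2605 0.1545]
 [0.5329 0.1697 0.1545]
 [0.4037 0.2121 0.1545]
 [0.435  0.305  0.1545]] [0.4851 0.2368 0.1545] [np.float64(0.14070101101618823), np.float64(0.0975774314130751), np.float64(0.13594349582948068), np.float64(0.09801619967457735)]
[[0.5755 0.2677 0.1495]
 [0.5395 0.1759 0.1495]
 [0.409  0.2187 0.1495]
 [0.4406 0.3125 0.1495]] [0.4912 0.2437 0.1495] [np.float64(0.14217523732626286), np.float64(0.09859982077346224), np.float64(0.13736787421018973), np.float64(0.09904318632755288)]
[[0.5715 0.2648 0.1521 0.0018]
 [0.5406 0.1766 0.1487 0.0003]
 [0.4087 0.215  0.1507 0.0042]]
```

Emit:
{"method": "apply_moves", "body": {
  "series": "0 0 0 0.01 -0.003 0.001 0; 0 0 0 0.025 -0.005 0.002 0; 0 0 0 0.04 -0.007 0.003 0; 0 0 0 0.055 -0.007 0.003 0; 0 0 0 0.07 -0.007 0.003 0; 0 0 0 0.08 -0.007 0.003 0; 0 0 0 0.083 -0.007 0.003 0; 0 0 0 0.083 -0.007 0.003 0; 0 0 0 0.083 -0.007 0.003 0"
}}

```text
clock: 11.58
tcp_pos: [0.4808, 0.2383, 0.0838]
orientation: [1.435, 1.046, -1.433]
contact_force: [0.4, 0.7, -2.0]
grip_width: 0.0161
```

Run:
```python
from h import *
from bench import *
o=get_obs();st(o)
s=grab_frame("scene");t=grab_frame("top");cv2.imwrite("pics/s6.png",s);cv2.imwrite("pics/t6.png",t)
cv2.imwrite("pics/s6z.png",cv2.resize(s[160:240,150:260],None,fx=7,fy=7,interpolation=cv2.INTER_CUBIC))
cv2.imwrite("pics/t6z.png",cv2.resize(t[188:258,190:250],None,fx=8.5,fy=8.5,interpolation=cv2.INTER_NEAREST))
```

```text
t 11.575 p [0.4808 0.2383 0.0838] x [ 1.e-03  5.e-04 -1.e+00] yaw -17.8 F [ 0.43  0.68 -2.05] M [-0.03  -0.042  0.042] w 0.0161 q [-0.17  0.49 -0.51  1.98  0.35  0.75 -1.2 ]
```

View pics/s6z.png

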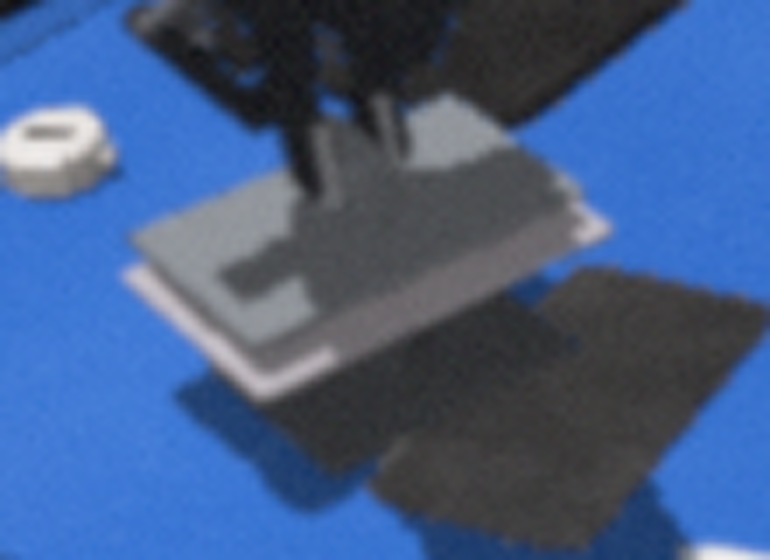

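View pics/t6z.png

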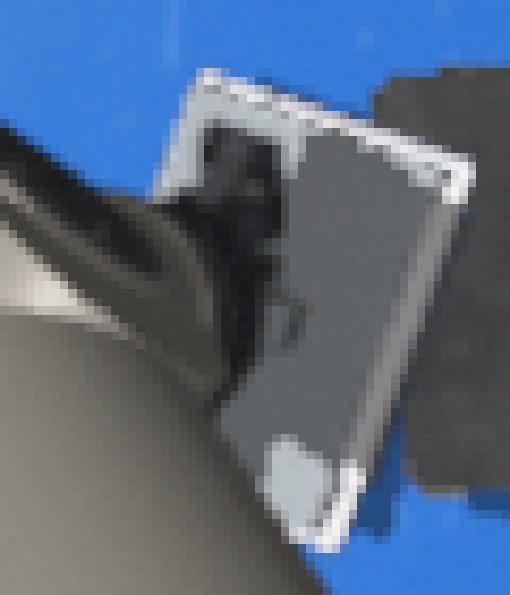

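The lid hangs about 16 mm above the plate and is well aligned; plate margins show on the sides in view. Going down in steps.

Emit:
{"method": "apply_moves", "body": {
  "series": "0 0 0 0.003 0 0 0; 0 0 0 0.006 0 0 0; 0 0 0 0.009 0 0 0; 0 0 0 0.011 0 0 0; 0 0 0 0.011 0 0 0; 0 0 0 0.011 0 0 0"
}}

```text
clock: 12.42
tcp_pos: [0.4803, 0.238, 0.0731]
orientation: [1.434, 1.045, -1.434]
contact_force: [-4.0, -2.3, 9.2]
grip_width: 0.0165
```

Emit:
{"method": "apply_moves", "body": {
  "series": "0 0 0 0.0005 0 0 0; 0 0 0 0.001 0 0 0; 0 0 0 0.001 0 0 0; 0 0 0 0.001 0 0 0"
}}

```text
clock: 12.92
tcp_pos: [0.4803, 0.238, 0.0731]
orientation: [1.434, 1.044, -1.434]
contact_force: [-7.1, -4.4, 20.0]
grip_width: 0.0168
```

Emit:
{"method": "apply_moves", "body": {
  "series": "0 0 0 0.0005 0 0 0; 0 0 0 0.001 0 0 0; 0 0 0 0.001 0 0 0; 0 0 0 0.001 0 0 0"
}}

```text
clock: 13.42
tcp_pos: [0.4804, 0.238, 0.0731]
orientation: [1.434, 1.044, -1.434]
contact_force: [-9.7, -7.1, 29.9]
grip_width: 0.0165
```

Run:
```python
from h import *
from bench import *
o=get_obs();st(o)
s=grab_frame("scene")
cv2.imwrite("pics/s7z.png",cv2.resize(s[160:240,150:260],None,fx=7,fy=7,interpolation=cv2.INTER_CUBIC))
t=grab_frame("top");cv2.imwrite("pics/t7z.png",cv2.resize(t[188:258,190:250],None,fx=8.5,fy=8.5,interpolation=cv2.INTER_NEAREST))
```

```text
t 13.425 p [0.4804 0.238  0.0731] x [ 9.0e-04 -1.9e-03 -1.0e+00] yaw -17.81 F [-9.68 -7.11 29.91] M [-1.394  2.349  0.027] w 0.0165 q [-0.18  0.51 -0.5   1.99  0.36  0.73 -1.21]
```

View pics/s7z.png

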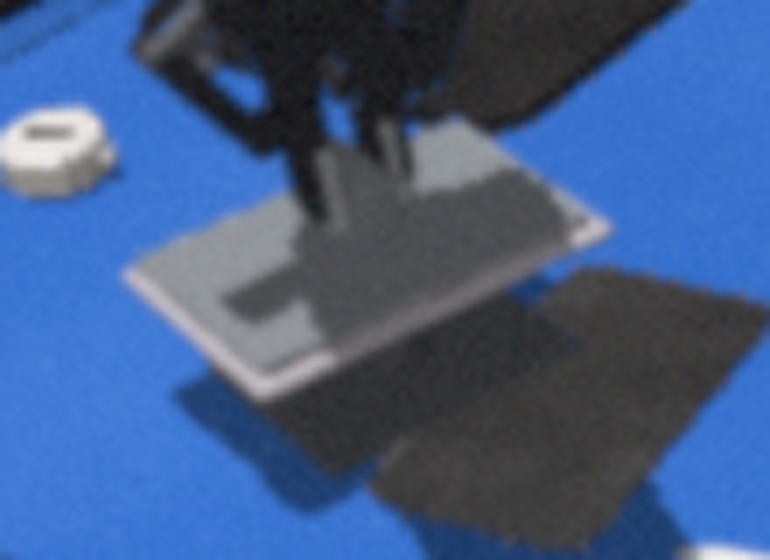

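View pics/t7z.png

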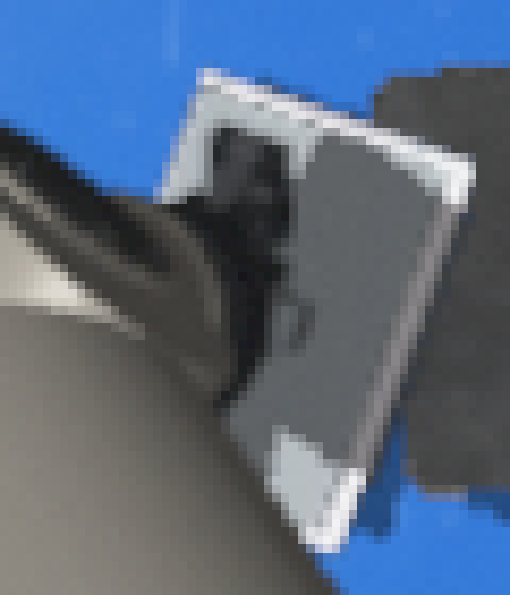

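Emit:
{"method": "apply_moves", "body": {
  "series": "0 0 0 -0.001 0 0 0; 0 0 0 -0.002 0 0 0; 0 0 0 -0.0025 0 0 0; 0 0 0 -0.0025 0 0 0"
}}

```text
clock: 14.02
tcp_pos: [0.4803, 0.238, 0.0731]
orientation: [1.434, 1.046, -1.434]
contact_force: [-2.7, -2.7, 8.2]
grip_width: 0.0169
```

Run:
```python
from h import *
from bench import *
np.set_printoptions(precision=4,suppress=True,linewidth=200)
o=get_obs();st(o)
t=grab_frame("top");cv2.imwrite("pics/t8.png",t);s=grab_frame("scene");cv2.imwrite("pics/s8.png",s)
# plate centre re-cast at z=.056 
t0=cv2.imread("pics/top0.png");ht=cv2.cvtColor(t0,cv2.COLOR_BGR2HSV)
mt=((ht[...,1]<50)&(ht[...,2]>200)).astype(np.uint8);qt,a=quad(mt,(190,185,247,262))
P=plane('top',qt,.056);c=P.mean(0);print('plate',c)
d=P[0]-P[3];yaw=np.arctan2(d[1],d[0]);print(np.degrees(yaw), np.degrees(np.arctan2(*(P[1]-P[2])[[1,0]])))
ex=np.array([np.cos(yaw),np.sin(yaw),0]);ey=np.array([-ex[1],ex[0],0])
def prof(n,im,A,d,us):
    X=np.array([A+d*u for u in us]);p=proj(n,X).astype(np.float32)
    return cv2.remap(im,p[:,0].reshape(1,-1),p[:,1].reshape(1,-1),cv2.INTER_LINEAR)[0]
us=np.arange(-.062,.063,.002)
for n,im in(('top',t),('scene',s)):
  for off in(.05,.06):
    r=prof(n,im,c+ex*off,ey,us);print(n,'short',off);print(' '.join(f"{u*1e3:.0f}:{v[0]},{v[2]}" for u,v in zip(us,r)))
us=np.arange(-.084,.085,.002)
for n,im in(('top',t),('scene',s)):
  for off in(-.03,-.04,):
    r=prof(n,im,c+ey*off,ex,us);print(n,'long',off);print(' '.join(f"{u*1e3:.0f}:{v[0]},{v[2]}" for u,v in zip(us,r)))
```

```text
t 14.025 p [0.4803 0.238  0.0731] x [-0.0001 -0.0005 -1.    ] yaw -17.79 F [-2.71 -2.74  8.23] M [-0.441  0.729  0.013] w 0.0169 q [-0.18  0.51 -0.5   1.99  0.36  0.73 -1.21]
plate [0.481  0.2379 0.056 ]
-17.808169774375507 -17.805682660606696
top short 0.05
-62:71,70 -60:71,70 -58:68,66 -56:72,68 -54:87,84 -52:109,108 -50:129,128 -48:128,128 -46:118,117 -44:105,101 -42:102,97 -40:104,96 -38:104,95 -36:103,95 -34:103,95 -32:103,95 -30:103,96 -28:103,96 -26:103,96 -24:103,97 -22:102,96 -20:101,96 -18:101,96 -16:102,96 -14:102,96 -12:102,95 -10:102,96 -8:102,97 -6:102,96 -4:102,96 -2:101,95 0:101,95 2:101,95 4:113,106 6:131,122 8:129,121 10:105,98 12:63,59 14:50,46 16:40,36 18:42,37 20:46,41 22:53,48 24:63,58 26:71,67 28:73,68 30:72,68 32:69,66 34:61,57 36:51,49 38:46,42 40:86,79 42:137,127 44:164,153 46:183,171 48:192,180 50:190,169 52:187,142 54:201,98 56:211,69 58:218,61 60:218,59 62:218,58
top short 0.06
-62:70,69 -60:72,70 -58:74,68 -56:92,86 -54:148,144 -52:191,189 -50:223,221 -48:209,205 -46:181,176 -44:139,132 -42:134,126 -40:135,126 -38:121,112 -36:112,105 -34:104,97 -32:102,9
[... 4715 characters left out ...]
8:138,130 -56:137,129 -54:137,129 -52:139,130 -50:137,128 -48:135,126 -46:130,122 -44:114,107 -42:99,93 -40:88,83 -38:85,79 -36:86,81 -34:87,82 -32:88,83 -30:89,83 -28:89,83 -26:88,80 -24:87,81 -22:87,82 -20:88,83 -18:87,82 -16:86,81 -14:85,80 -12:85,80 -10:87,81 -8:88,81 -6:88,82 -4:88,84 -2:88,84 0:88,82 2:89,83 4:89,84 6:88,83 8:85,80 10:84,78 12:86,81 14:87,81 16:88,82 18:87,81 20:87,82 22:88,83 24:90,84 26:87,81 28:84,77 30:83,75 32:85,78 34:86,79 36:86,79 38:87,82 40:89,83 42:86,81 44:86,82 46:89,84 48:88,83 50:87,81 52:87,80 54:86,80 56:87,82 58:91,87 60:102,98 62:121,116 64:130,123 66:143,132 68:160,136 70:179,131 72:194,113 74:202,91 76:207,71 78:207,61 80:207,58 82:206,57 84:205,56
```

Run:
```python
import cv2
t=cv2.imread("pics/t8.png");s=cv2.imread("pics/s8.png")
a=cv2.resize(t[192:214,205:250],None,fx=16,fy=16,interpolation=cv2.INTER_NEAREST)
b=cv2.resize(t[235:257,205:250],None,fx=16,fy=16,interpolation=cv2.INTER_NEAREST)
import numpy as np
cv2.imwrite("pics/t8c.png",cv2.resize(np.vstack([a,b]),None,fx=.8,fy=.8))
cv2.imwrite("pics/s8c.png",cv2.resize(s[172:222,162:242],None,fx=10,fy=10,interpolation=cv2.INTER_NEAREST))
```

```text
(no output)
```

View pics/t8c.png

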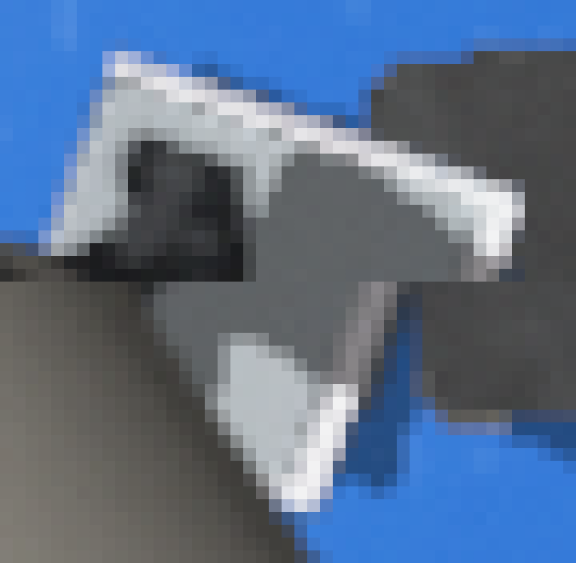

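View pics/s8c.png

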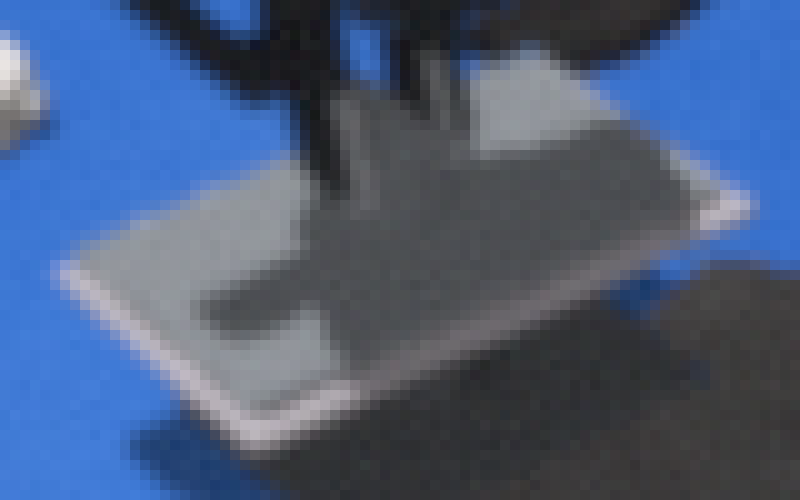

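The lid's edges run parallel to the plate's. The visible margin on the −y side looks about 1 mm too wide. I'll lift slightly, shift 1 mm and set it down again, more gently this time.

Emit:
{"method": "apply_moves", "body": {
  "series": "0 0 0 -0.001 0 0 0; 0 0 0 -0.003 0 0 0; 0 0 0 -0.004 0 0.001 0; 0 0 0 -0.004 0.0005 0.001 0; 0 0 0 -0.004 0.0005 0.001 0"
}}

```text
clock: 14.75
tcp_pos: [0.4806, 0.2369, 0.0767]
orientation: [1.434, 1.046, -1.434]
contact_force: [-0.2, 0.4, -1.5]
grip_width: 0.0166
```

Run:
```python
from h import *
from bench import *
st(get_obs())
```

```text
t 14.75 p [0.4806 0.2369 0.0767] x [-0. -0. -1.] yaw -17.8 F [-0.15  0.45 -1.47] M [ 0.006 -0.066 -0.014] w 0.0166 q [-0.17  0.5  -0.5   1.99  0.36  0.74 -1.2 ]
```

Emit:
{"method": "apply_moves", "body": {
  "series": "0 0 0 0.001 0 0 0; 0 0 0 0.002 0 0 0; 0 0 0 0.002 0 0 0; 0 0 0 0.002 0 0 0"
}}

```text
clock: 15.25
tcp_pos: [0.4806, 0.237, 0.0748]
orientation: [1.434, 1.046, -1.434]
contact_force: [0.3, 0.0, -2.6]
grip_width: 0.0167
```

Emit:
{"method": "apply_moves", "body": {
  "series": "0 0 0 0.0005 0 0 0; 0 0 0 0.001 0 0 0; 0 0 0 0.001 0 0 0; 0 0 0 0.001 0 0 0"
}}

```text
clock: 15.75
tcp_pos: [0.4806, 0.237, 0.0738]
orientation: [1.434, 1.046, -1.434]
contact_force: [-0.1, -0.5, -1.2]
grip_width: 0.0168
```

Emit:
{"method": "apply_moves", "body": {
  "series": "0 0 0 0.0005 0 0 0; 0 0 0 0.001 0 0 0; 0 0 0 0.001 0 0 0; 0 0 0 0.001 0 0 0"
}}

```text
clock: 16.25
tcp_pos: [0.4807, 0.2369, 0.0731]
orientation: [1.434, 1.046, -1.434]
contact_force: [-1.8, -2.2, 5.5]
grip_width: 0.0163
```

Run:
```python
from h import *
from bench import *
st(get_obs())
```

```text
t 16.25 p [0.4807 0.2369 0.0731] x [ 2.e-04 -2.e-04 -1.e+00] yaw -17.8 F [-1.85 -2.19  5.55] M [-0.284  0.509  0.023] w 0.0163 q [-0.18  0.51 -0.5   1.99  0.36  0.73 -1.21]
```

Contact is felt: Fz went from −2.4 to +5.5 N at the same TCP height (0.0731) as before. Releasing.

Emit:
{"method": "apply_moves", "body": {
  "series": "0 0 0 0 0 0 0.15; 0 0 0 0 0 0 0.3; 0 0 0 0 0 0 0.5; 0 0 0 0 0 0 0.5; 0 0 0 0 0 0 0.5; 0 0 0 0 0 0 0.5"
}}

```text
clock: 17.0
tcp_pos: [0.4806, 0.237, 0.0728]
orientation: [1.434, 1.046, -1.434]
contact_force: [-0.3, 1.1, 0.5]
grip_width: 0.0425
```

Run:
```python
from h import *
from bench import *
st(get_obs())
```

```text
t 17.0 p [0.4806 0.237  0.0728] x [ 0.  0. -1.] yaw -17.79 F [-0.26  1.12  0.47] M [-0.022 -0.031 -0.006] w 0.0425 q [-0.18  0.51 -0.5   1.99  0.36  0.73 -1.21]
```

Straight up, then sideways so the arm no longer blocks the camera's view.

Emit:
{"method": "apply_moves", "body": {
  "series": "0 0 0 -0.005 0 0 0.5; 0 0 0 -0.015 0 0 0.5; 0 0 0 -0.03 0 0 0.5; 0 0 0 -0.05 0 0 0.5; 0 0 0 -0.075 0 0 0.5; 0 0 0 -0.1 0 0 0.5; 0 0 0 -0.13 0 0.02 0.5; 0 0 0 -0.15 0 0.06 0.5; 0 0 0 -0.15 0 0.1 0.5; 0 0 0 -0.15 0 0.14 0.5; 0 0 0 -0.15 0 0.17 0.5; 0 0 0 -0.15 0 0.19 0.5"
}}

```text
clock: 18.5
tcp_pos: [0.4221, 0.0547, 0.2239]
orientation: [1.435, 1.044, -1.434]
contact_force: [-0.3, 1.6, -0.2]
grip_width: 0.0428
```

Run:
```python
from h import *
from bench import *
st(get_obs())
s=grab_frame("scene");t=grab_frame("top");cv2.imwrite("pics/s9.png",s);cv2.imwrite("pics/t9.png",t)
cv2.imwrite("pics/s9z.png",cv2.resize(s[150:260,150:310],None,fx=5,fy=5,interpolation=cv2.INTER_CUBIC))
cv2.imwrite("pics/t9z.png",cv2.resize(t[188:258,190:270],None,fx=8.5,fy=8.5,interpolation=cv2.INTER_NEAREST))
```

```text
t 18.5 p [0.4221 0.0547 0.2239] x [ 1.3e-03 -5.0e-04 -1.0e+00] yaw -17.86 F [-0.25  1.57 -0.2 ] M [ 0.014 -0.002  0.004] w 0.0428 q [ 0.22  0.11 -0.53  2.1   0.07  0.95 -0.65]
```

View pics/s9z.png

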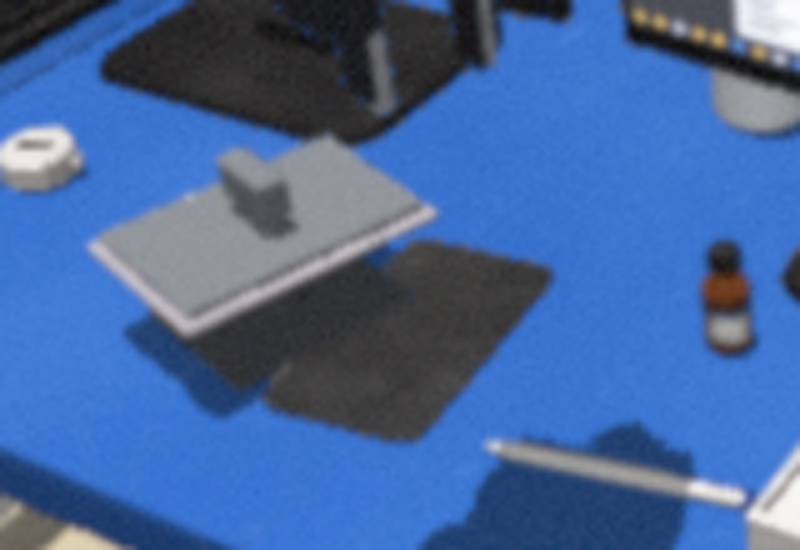

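View pics/t9z.png

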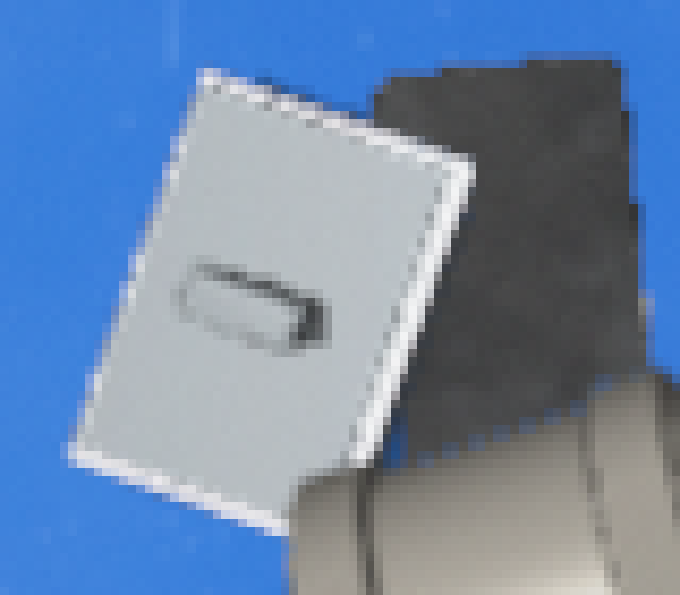

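The lid lies flat on the plate, parallel to it. It has a thin rim of plate on every side: about 1.2 px on the left and 2 px on the right in the top view, which is even once parallax is allowed for. The bottle and pen are where they were, and the gripper is clear.

Run:
```python
from bench import *
print(hand_in())
```

```text
the job is handed in; nothing more can be done
None
```

The lid is off the chamber and standing flat on the stand's plate, and I handed the job in at about 18.6 s of the 54 s allowed.

- **Opening:** I gripped the knob and slid the lid about 24 mm along −x to the end stop. There the force along x rose to 5.5 N with no further movement, and the top picture showed the lid clear of the hood. I then lifted it straight up; it weighs about 0.24 kg.
- **Placing:** The first lowering met the plate sooner than I expected, because the plate is about 56 mm up and my image estimate was about 51 mm. I had sent the lowering steps without checking the force in between, so the lid was pressed down with about 30 N, below the clamp's 50 N. I raised it, shifted it 1 mm, and set it down again. The second contact was at 5.5 N and the same height as the first, and only then did I let go.
- **Last checks:** The lid's edges are parallel to the plate's, with a margin of about 5 mm on the two long sides once parallax is allowed for. There is also a rim at both ends, partly hidden by the arm at the near end. By eye, the bottle and pen stand where they were. The gripper is open and well clear of everything.
- **Pen direction:** The pen lies closer to the world's y than to x, contrary to the description. It was not touched.

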